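# Clamp a soap-dish wall rail a quarter turn past touch and rub its face

### The job

Turn the square knob of the blue clamp clockwise until the foot just touches the metal rail, then a quarter turn more and no further. With the rail held, rub it with the orange sprung rubbing block: a light, steady stroke along the middle of the rail with the block's centre going from the black line to the red line, its springs partly squeezed all the way. Then stand the block upright in the middle of the green mat, and leave everything else where it was.

Things in the scene. Friction and masses are not known exactly. Their poses are not given: they have to be found in the camera images.
- clamp: Fixed blue clamp fixture, standing on the shelf; its place and yaw vary. Origin on the shelf (z=0) straight below the clamp screw. Its bed is 84 mm wide (x), 15 mm thick and runs from y = -35 to +205 mm; a foot plate 15 mm thick reaches to x = +120 mm and carries a steel column (22 mm diameter, 38 mm collar, up to 115 mm above the shelf) at x = +90 mm, y = 0. A 30 mm wide arm joins the column to the screw; the arm's top is 105 to 109 mm above the shelf (its height varies).
- knob_grip (a point): Grip point on the vertical axis of the black square clamp knob: 32 x 32 mm across the flats and 32 mm tall, from 20 mm below this point to 12 mm above it; the arm's top is 30 mm below it. A yellow stripe on top runs from the axis along the point's x axis. The flats face along the point's x and y axes, so it offers the same grasp every quarter turn. The knob turns without rising or falling.
- knob (a joint): Angle of the knob, rad, growing clockwise seen from above, 0 to 9.4. Turning clockwise drives the foot down 20 mm per full turn (3.18 mm per rad). Stiff enough (about 0.12 N m) to stay where it is left; start angle varies.
- foot_tip (a point): Centre of the underside of the clamp's round black rubber foot (24 mm diameter, 18 mm tall), below the arm. At the start it is 2 to 12 mm above the rail; it has touched when it reaches the rail's top. The red neck above it shortens as the foot's spring is squeezed.
- foot (a joint): How far the foot's spring is squeezed, m: 0 until the foot touches the rail, then growing with the knob, 5 mm per quarter turn, end stop at 10 mm. 2.5 N per mm.
- rail: Loose flat grey metal wall rail of the soap dish, 50 mm (x) x 220 mm (y) x 10 mm thick, lying on the clamp's bed with its underside 15 mm above the shelf; about 0.3 kg. Origin at the centre of its underside. The clamp screw stands over it about 85 mm from the origin towards -y; the +y end is free.
- rail_black_line (a point): Centre of the black line across the rail's top face (y = +5 mm on the rail): the stroke starts with the block's centre here. z axis up, y along the rail to the free end.
- rail_red_line (a point): Centre of the red line across the rail's top face (y = +75 mm on the rail): the stroke ends with the block's centre here. The block's sole then still lies wholly on the rail.
- lapper: Loose rubbing block, about 0.21 kg, standing upright on the shelf; origin at the centre of its underside when its springs are not squeezed. Grey sole 44 mm (x) x 56 mm (y) x 12 mm thick at the bottom; a gap with four small steel pins; orange plate of the same outline from 24 to 32 mm up; black handle 20 mm thick (x), 46 mm long (y), from 32 to 86 mm up: pinch it across its x axis. On the rail, set its y axis along the rail.
- sole (a joint): How far the rubbing block's springs are squeezed, m: 0 when standing free, end stop at 10 mm. Pressing force is 1.8 N plus 0.6 N per mm squeezed; it should be about half squeezed during the stroke.
- sole_face (a point): Centre of the underside of the block's grey sole (the rubbing face); it moves up towards the orange plate as the springs are squeezed.
- mat: Fixed flat green mat on the shelf, 110 x 110 mm, 4 mm thick; origin at the centre of its underside. The block ends standing in the middle of it.
- cartridge: Bystander: white ceramic tap cartridge, 35 mm diameter, 51 mm tall, loose; origin under its centre. Leave alone.
- nut: Bystander: steel connector nut standing upright, 30 mm wide, 40 mm tall, loose; origin under its centre. Leave alone.
- soapdish: Bystander: chrome soap dish, 85 x 115 mm, 24 mm tall, loose; origin under its centre. Leave alone.
- plunger: Bystander: black plunger standing on its 110 mm cup, 280 mm tall, loose; origin under its centre. Leave alone.
- jar: Bystander: jar, 56 mm diameter, 65 mm tall, loose; origin under its centre. Leave alone.
- case: Fixed grey parts case with a red release button, 130 x 200 mm, 45 mm tall plus the button; origin under its centre. Leave alone.

How it is judged:
By the outcome, as a careful person would: the job done as asked, in the order asked, and still so for the second after the job is handed in, with the robot touching nothing.
It also fails if it takes over 72 s, if anything falls off the work surface, if the arm or the gripper's body presses on something with over 40 N, if the wrist force passes 120 N, or if a joint passes its speed limit or range.

### The arm

A 6-joint arm with a two-finger parallel gripper is mounted at the origin on the work surface. World frame = base frame: x ahead of the robot, y to its left, z up, the work surface at z = 0. Lengths are in mm, angles in rad, forces in N, time in s.
With the tool pointing down it reaches from about 250 to 800 mm from the base axis. Payload 3.9 kg.
Tool frame: the origin (TCP) lies midway between the tips of the shut fingers; the grasp point (between the pads) lies 19 mm behind it; z points along the fingers, y is the line along which they close (so a half turn about z gives the same grasp; the last joint's range is limited). The gripper opens to 85 mm and grips with 20 to 120 N. Pads are 22 mm wide; open, the fingers measure 114 mm over their backs; the gripper's body (76 mm by 85 mm) begins 54 mm behind the grasp point. The pads swing forward as they close: fully open they stand 13 mm farther back than shut.
Start: joints at [1.286, 0.26, -0.138, 1.173, 0, 1.571], TCP at [147.502, 503.843, 231.304] pointing down, gripper open.
Joint ranges: [-2.78, 2.78], [-0.83, 1.72], [-1.28, 1.37], [-1.9, 2.12], [-1.57, 1.48], [-3.14, 3.14]. Speed limits (rad/s): [2.57, 2.57, 3.14, 3.14, 3.14, 3.14].

### API

Orientations are given as a unit quaternion [w, x, y, z].
In Python, from workcell import read_state, read_camera, get_calibration, sign_off gives the robot as it stands. The module is installed in compiled form; this text tells all that it offers.
- The arm moves only by the tool carry_out, never from a script. Its arguments are lists of equal length, an entry for each row: "grip": the opening, from 0 (shut) to 1 (fully open); "travel": the shift along the tool's x, y, z in m, a list of three; "dr": the turn, a rotation vector about the tool's x, y, z in degrees, a list of three. In form: {"grip": [grip, ...], "travel": [[tx, ty, tz], ...], "dr": [[ax, ay, az], ...]}. A call has 1 to 12 rows; each row shifts and turns the commanded pose from where the row before left it, along the tool's axes as they then stand; what a row does not reach is not made up. A row lasts 1/10 s, in which the tool goes at most 50 mm and 8.59 degrees, less where a joint would pass 70% of its speed; a pose out of reach is approached as far as the arm can. A call with a gripper value outside its range is refused whole. The fingers move at their own pace and stop on an object; "grip_force" is the grip in N (left out, the last holds). Time passes only in rows, so rows that do not move let the fingers close. It gives the time, the measured TCP pose, the force, the opening and the grip force at its end, in the units of the state.
- read_state(): the state, without advancing time (a new reading comes with each control period).
- read_camera(name): name is "scene" or "side" or "wrist"; returns the picture (420x560x3 uint8, red, green, blue); there is no depth.
- get_calibration(name): a dict with "intrinsics" (3x3 intrinsics, pixels), "D" ([k1, k2, p1, p2, k3] as OpenCV has them; the pictures are not rectified), "R" (3x3) and "t" (3): a world point X has camera coordinates R X + t; the wrist camera has in their place "T_tool_cam" (4x4, takes a point from camera to tool coordinates, whose origin is the TCP and whose axes are the flange's). Camera axes: x right, y down, z forward; pixel columns grow to the right and rows downward; lengths in mm; the calibration is good to about 2 mm. A picture is of the moment at which its call begins: read the wrist's pose just before it. get_calibration takes no time and is no camera call.
- sign_off(): hands the job in; it is judged then, once.
The state is a dict: "t": time; "joint_pos": joint angles; "dq": joint speeds; "effort": joint torques, N m; "ee_pos": TCP position; "tool_rot": TCP orientation; "ft_force": force on the tool from outside, world axes, zero at the start; "moment": the same for the moment, N m; "grip_width": finger opening in mm; "grasp_force": force on a finger pad.
Only numpy, scipy, OpenCV 4.12 (cv2) and the standard library are available. Lean on these libraries where they do the work, as an engineer would, in place of code of your own. Each camera call takes 0.05 s, during which the arm holds its last target. There are 200 camera calls.

## Working session

There is one attempt and no reset: what is moved stays moved. The work goes in short steps, Python scripts to look and compute and a tool call to move; the robot and the scene stay as the last step left them, time stands still between calls to the robot, and variables do not carry over. Pictures are saved under pics/ and viewed, at most 10 in all, crops included, and the job is handed in when it is done.

Besides the shell and the picture viewer there is one more tool, called after ">>>" as name(argument=value, ...), one argument or row to a line, values as JSON. carry_out: Moves the arm, as the interface text tells. Its arguments: {"type":"object","properties":{"grip":{"type":"array"},"travel":{"type":"array"},"dr":{"type":"array"},"grip_force":{"type":"number"}},"required":["grip","travel","dr"]}

```bash
mkdir -p pics; python3 - <<'E'
from workcell import *
import cv2,numpy as np
print(read_state())
for n in ["scene","side","wrist"]:
    c=get_calibration(n); print(n,{k:np.round(np.array(v),4).tolist() for k,v in c.items()})
    cv2.imwrite(f"pics/{n}0.png",read_camera(n)[:,:,::-1])
E
```

```text
{'t': 0.0, 'joint_pos': array([ 1.28601972e+00,  2.60647828e-01, -1.39411860e-01,  1.17268906e+00,
        1.66003587e-05,  1.57080373e+00]), 'dq': array([-1.50329084e-04,  4.07558957e-05,  1.34867855e-03, -1.09380101e-03,
       -1.73647327e-03, -1.91965897e-04]), 'effort': array([-2.74405436e-03, -4.05678248e+01,  2.53922331e+01,  1.85511267e-02,
       -2.69869070e-04,  6.71586946e-06]), 'ee_pos': array([147.29366607, 503.18612914, 230.46768856]), 'tool_rot': array([-1.46744026e-04,  1.41911252e-01,  9.89878903e-01, -9.65151645e-04]), 'ft_force': array([ 0.26011565,  0.40070943, -1.28846481]), 'moment': array([-0.00655099,  0.04563922,  0.07046281]), 'grasp_force': 0.0, 'grip_width': 85.4357006453253}
scene {'intrinsics': [[541.0211, 0.0, 287.8528], [0.0, 541.0211, 213.5971], [0.0, 0.0, 1.0]], 'D': [-0.1215, 0.0, 0.0, 0.0, 0.0], 'R': [[-0.4713, 0.8818, -0.0164], [0.4782, 0.2399, -0.8449], [-0.7411, -0.4061, -0.5347]], 't': [266.8197, -158.5697, 1764.7086]}
side {'intrinsics': [[481.0653, 0.0, 277.3984], [0.0, 481.0653, 208.3117], [0.0, 0.0, 1.0]], 'D': [0.0386, 0.0, 0.0, 0.0, 0.0], 'R': [[0.9543, -0.2988, 0.0115], [-0.1652, -0.559, -0.8126], [0.2492, 0.7735, -0.5828]], 't': [-525.4784, 152.6104, 1290.0097]}
wrist {'intrinsics': [[302.0453, 0.0, 284.2009], [0.0, 302.0453, 206.4065], [0.0, 0.0, 1.0]], 'D': [-0.0636, 0.0, 0.0, 0.0, 0.0], 'T_tool_cam': [[-0.0009, -0.9614, -0.2752, 69.3812], [1.0, -0.0009, -0.0002, -0.8399], [-0.0, -0.2752, 0.9614, -141.367], [0.0, 0.0, 0.0, 1.0]]}
```

View pics/scene0.png

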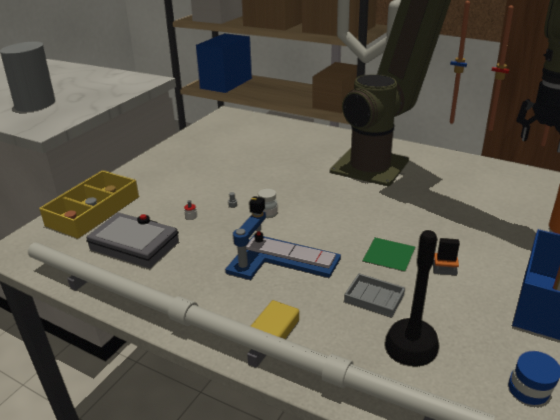

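View pics/side0.png

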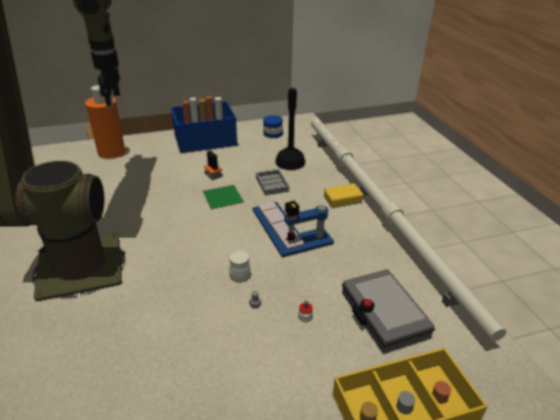

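The scene view shows the knob at (257,205), mat at (390,253), block handle at (448,245), rail from (262,243) to (335,262). The side view shows the knob at (292,209), mat at (223,196), and block at (212,162). I'll triangulate these coarsely, then refine with the wrist camera.

```bash
cat > h.py <<'E'
from workcell import *
import cv2,numpy as np
from scipy.spatial.transform import Rotation as Ro
def pose(s=None):
    s=s or read_state(); q=s['tool_rot']; return Ro.from_quat([q[1],q[2],q[3],q[0]]).as_matrix(),np.array(s['ee_pos'])
def cam(n,p=None):
    c=get_calibration(n);K=np.array(c['intrinsics']);D=np.array(c['D'])
    if n=='wrist':
        R,t=p; T=np.array(c['T_tool_cam']); Rc=R@T[:3,:3]; o=R@T[:3,3]+t
        return K,D,Rc.T,-Rc.T@o
    return K,D,np.array(c['R']),np.array(c['t'])
def ray(n,uv,p=None):
    K,D,R,t=cam(n,p); x=cv2.undistortPoints(np.array([[uv]],float),K,D)[0,0]
    d=R.T@np.array([x[0],x[1],1]); return -R.T@t,d/np.linalg.norm(d)
def atz(n,uv,z,p=None):
    o,d=ray(n,uv,p); return o+d*(z-o[2])/d[2]
def tri(rs):
    A=sum(np.eye(3)-np.outer(d,d) for o,d in rs); b=sum((np.eye(3)-np.outer(d,d))@o for o,d in rs)
    X=np.linalg.solve(A,b); return X,[np.linalg.norm(np.cross(X-o,d)) for o,d in rs]
def proj(n,X,p=None):
    K,D,R,t=cam(n,p); return cv2.projectPoints(np.array(X,float).reshape(-1,3),cv2.Rodrigues(R)[0],t,K,D)[0][:,0]
def snap(name):
    p=pose(); im=read_camera('wrist'); cv2.imwrite(f'pics/{name}.png',im[:,:,::-1]); np.savez(f'pics/{name}.npz',R=p[0],t=p[1]); return p
def load(name):
    z=np.load(f'pics/{name}.npz'); return z['R'],z['t']
E
python3 - <<'E'
from h import *
for k,a,b in [("knob",(257,205),(292,209)),("mat",(390,253),(223,196)),("handle",(448,244),(212,158)),("railfree",(337,263),(260,208)),("column",(241,237),(321,211)),("plungertop",(428,237),(292,93)),("cart",(267,203),(239,264))]:
    X,e=tri([ray("scene",a),ray("side",b)]); print(k,X.round(),np.round(e,1))
E
```

```text
knob [563. -85. 131.] [1. 1.]
mat [432. 219.   0.] [1.7 1.7]
handle [427. 356.  68.] [2.2 2.2]
railfree [530. 117.   1.] [0.5 0.5]
column [654. -75.  97.] [0.5 0.5]
plungertop [710. 361. 266.] [2.2 2.2]
cart [ 400. -153.   32.] [2.1 2.1]
```

View pics/wrist0.png

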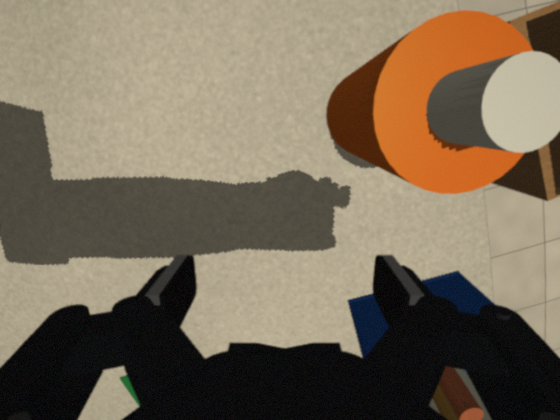

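The wrist view shows only the canister at the upper right and the gripper, so nothing needed is in sight. The coarse points match the text: the column is about 90 mm from the knob and the heights are plausible. I'll move over the clamp now.

>>> carry_out(
  grip=[1,1,1,1,1,1,1,1,1,1,1,1],
  travel=[
    [-0.0345,-0.0264,-0.002],
    [-0.0345,-0.0264,-0.002],
    [-0.0345,-0.0264,-0.002],
    [-0.0345,-0.0264,-0.002],
    [-0.0345,-0.0264,-0.002],
    [-0.0345,-0.0264,-0.002],
    [-0.0345,-0.0264,-0.002],
    [-0.0345,-0.0264,-0.002],
    [-0.0345,-0.0264,-0.002],
    [-0.0345,-0.0264,-0.002],
    [-0.0345,-0.0264,-0.002],
    [-0.0345,-0.0264,-0.002],
  ],
  dr=[
    [0,0,0],
    [0,0,0],
    [0,0,0],
    [0,0,0],
    [0,0,0],
    [0,0,0],
    [0,0,0],
    [0,0,0],
    [0,0,0],
    [0,0,0],
    [0,0,0],
    [0,0,0],
  ],
)

```text
t: 1.35
ee_pos: [456.4, 81.8, 255.3]
tool_rot: [-0.0, 0.142, 0.99, 0.0]
ft_force: [0.3, 0.6, 0.0]
grip_width: 85.5
grasp_force: 0.0
```

>>> carry_out(
  grip=[1,1,1,1,1,1],
  travel=[
    [-0.025,-0.0195,-0.001],
    [-0.025,-0.0195,-0.001],
    [-0.025,-0.0195,-0.001],
    [-0.025,-0.0195,-0.001],
    [0,0,0],
    [0,0,0],
  ],
  dr=[
    [0,0,0],
    [0,0,0],
    [0,0,0],
    [0,0,0],
    [0,0,0],
    [0,0,0],
  ],
)

```text
t: 1.95
ee_pos: [529.6, -19.9, 258.7]
tool_rot: [-0.001, 0.143, 0.99, 0.0]
ft_force: [0.1, -0.3, -0.1]
grip_width: 85.1
grasp_force: 0.0
```

```bash
python3 - <<'E'
from h import *
s=read_state(); print(s['t'],s['ee_pos'],s['joint_pos'].round(3)); snap('w1')
E
```

```text
1.95 [529.63020537 -19.86405925 258.6799702 ] [-0.038  0.26  -0.067  1.246  0.     0.248]
```

View pics/w1.png

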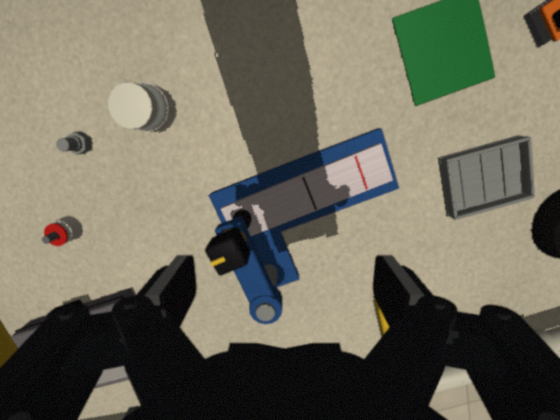

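This view shows the knob top at about (227,252) with its stripe towards (210,264), the black line (304,179)–(316,209), the red line (356,156)–(367,189), the column cap at (265,312) and the mat corners. Next I'll take a tilted, low view of the foot for height.

>>> carry_out(
  grip=[1,1,1,1,1,1,1,1,1,1,1,1],
  travel=[
    [0.006,-0.0104,0.0248],
    [0.006,-0.0104,0.0248],
    [0.006,-0.0104,0.0248],
    [0.006,-0.0104,0.0248],
    [0.006,-0.0104,0.0248],
    [0,0,0],
    [0,0,0],
    [0,0,0],
    [0,0,0],
    [0,0,0],
    [0,0,0],
    [0,0,0],
  ],
  dr=[
    [0,0,0],
    [0,0,0],
    [0,0,0],
    [0,0,0],
    [0,0,0],
    [0,-7,0],
    [0,-7,0],
    [0,-7,0],
    [0,-7,0],
    [0,-7,0],
    [0,0,0],
    [0,0,0],
  ],
)

```text
t: 3.2
ee_pos: [484.9, -59.9, 134.6]
tool_rot: [0.296, 0.134, 0.945, -0.042]
ft_force: [0.7, -0.1, 0.1]
grip_width: 85.8
grasp_force: 0.0
```

```bash
python3 - <<'E'
from h import *
s=read_state(); print(s['t'],s['ee_pos'],s['joint_pos'].round(3)); snap('w2')
im=cv2.imread('pics/w2.png'); cv2.imwrite('pics/w2c.png',cv2.resize(im[60:300,130:430],None,fx=2.5,fy=2.5,interpolation=cv2.INTER_CUBIC))
p=load('w1')
A=lambda u,z:atz('wrist',u,z,p)
b1,b2,r1,r2=A((304,179),25),A((316,209),25),A((356,156),25),A((367,189),25)
print('black',b1,b2,'red',r1,r2); b=(b1+b2)/2;r=(r1+r2)/2
print(b,r,np.linalg.norm(r-b),np.linalg.norm(b1-b2),'diryaw',np.degrees(np.arctan2(*(r-b)[:2][::-1]))-90)
m=[A(u,4) for u in [(393,19),(494,74),(416,104)]]; print('mat',m,(m[0]+m[1])/2)
print('col',A((265,311),115),'knob',A((227,250),149))
E
```

```text
3.2 [484.90236471 -59.93876851 134.61838297] [-2.900e-02 -4.000e-02 -1.021e+00 -1.000e-03 -1.440e-01  2.100e-01]
black [537.28952082   2.75294787  25.        ] [579.67098826   7.19299803  25.        ] red [527.54213864  72.38728899  25.        ] [572.40608115  76.60963625  25.        ]
[558.48025454   4.97297295  25.        ] [549.97410989  74.49846262  25.        ] 70.04390202523022 42.61341135980687 diryaw 6.975227219488914
mat [array([383.89846083, 157.50134727,   4.        ]), array([478.41043696, 270.87052839,   4.        ]), array([488.24535369, 165.29404482,   4.        ])] [431.1544489  214.18593783   4.        ]
col [648.76206485 -78.09264423 115.        ] knob [555.5506947  -82.56483283 149.        ]
```

View pics/w2c.png

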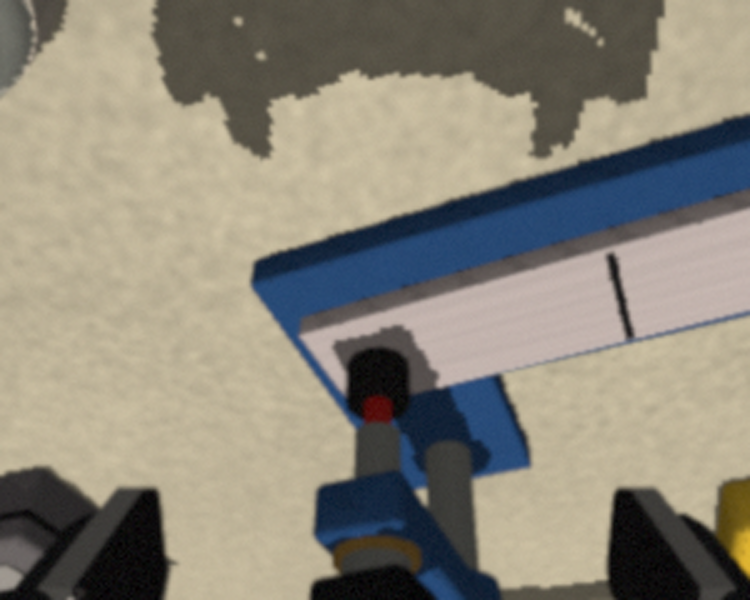

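The tilted view is upside down, with the near side up. It shows the foot with its rim on the rail side at crop (375,347), the red neck at (378,408), the screw column centred at x≈378, and a clear gap shadow. I'll segment both views numerically.

```bash
python3 - <<'E'
from h import *
im1=cv2.imread('pics/w1.png').astype(int); im2=cv2.imread('pics/w2.png').astype(int)
p1,p2=load('w1'),load('w2')
def yel(im): return (im[...,2]>110)&(im[...,1]>90)&(im[...,0]<70)
y=yel(im1)[240:290,190:250]; vy,vx=np.nonzero(y); P=np.c_[vx+190,vy+240]
print('yellow n',len(P),P.min(0),P.max(0)); c,(w,h),a=cv2.minAreaRect(P.astype(np.float32)); print(c,w,h,a); 
box=cv2.boxPoints(((c),(w,h),a)); print([atz('wrist',tuple(q),149,p1)[:2].round(1) for q in box.tolist()])
dk=(im1.max(2)<45)
n,l,st,ce=cv2.connectedComponentsWithStats(dk[190:300,190:290].astype(np.uint8))
print([(s.tolist(),(q+190).round(1).tolist()) for s,q in zip(st,ce) if s[4]>40])
# ascii of knob area
for r in range(200,282): print(r,''.join('Y' if yel(im1)[r,q] else ('#' if im1[r,q].max()<28 else ('+' if im1[r,q].max()<50 else ('B' if im1[r,q,0]>im1[r,q,2]+25 else '.'))) for q in range(198,275)))
E
```

```text
yellow n 73 [211 257] [224 265]
(217.7413787841797, 261.10345458984375) 5.199469566345215 13.92715072631836 68.19859313964844
[array([ 561.9, -101.1]), array([560.3, -87.9]), array([565.4, -87.8]), array([ 567. , -101.2])]
[([0, 0, 100, 110, 8998], [241.3, 243.2]), ([16, 20, 52, 64, 1649], [232.2, 244.4]), ([67, 64, 24, 46, 148], [269.8, 280.3]), ([0, 66, 6, 44, 189], [191.8, 279.1])]
200 .............BBBBBBBBBBBBBBBBBBBBBBBBBB......................................
201 .............BBBBBBBBBBBBBBBBBBBBBBBBB.......................................
202 ..............BBBBBBBBBBBBBBBBBBBBB..........................................
203 ..............BBBBBBBBBBBBBBBBBBB............................................
204 ...............BBBBBBBBBBBBBBB...............................................
205 ................BBBBBBBBBBBB.................................................
206 ................BBBBBBBBB....................................................
207 .................BBBBBBB.....................................................
208 .................BBBBBB.............................
[... 5311 characters left out ...]
....BBBBBBBBBBBBBBBBBBBBBBBBBBBBBB+++++++++.
274 ......................................BBBBBBBBBBBBBBBBBBBBBBBBBBBBB++++++++++
275 ......................................BBBBBBBBBBBBBBBBBBBBBBBBBBBBBB+++++++++
276 .......................................BBBBBBBBBBBBBBBBBBBBBBBBBBBBB+++++.+++
277 .......................................BBBBBBBBBBBBBBBBBBBBBBBBBBBBBB++++++++
278 ........................................BBBBBBBBBBBBBBBBBBBBBBBBBBBBB++++++++
279 ........................................BBBBBBBBBBBBBBBBBBBBBBBBBBBBB++++++++
280 .........................................BBBBBBBBBBBBBBBBBBBBBBBBBBBBB+++++++
281 .........................................BBBBBBBBBBBBBBBBBBBBBBBBBBBBB+++++++
```

```bash
python3 - <<'E'
from h import *
im2=cv2.imread('pics/w2.png').astype(int)
for r in range(186,246):
  print(r,''.join('R' if im2[r,q,2]>90 and im2[r,q,1]<50 else('#' if im2[r,q].max()<40 else ('+' if im2[r,q].max()<75 else ('B' if im2[r,q,0]>im2[r,q,2]+25 else '.'))) for q in range(258,312)))
E
```

```text
186 ......................................................
187 ......................................................
188 ......................................................
189 ......................................................
190 ......................................................
191 ......................................................
192 ......................................................
193 ......................................................
194 ......................................................
195 ......................................................
196 ......................................................
197 ......................................................
198 ...................++++++++...........................
199 .................+++#+####+++++.......................
200 ..............++++############+++.....................
201 .............++#################+.....................
202 ............++###################++...................
203 ...........++#####################++..................
204 ...........+######################
[... 1739 characters left out ...]
............+++++++++++++++++BBB+++++++++++++++++++
235 ...............+++++++++++++++++BBBB++++++++++++++++++
236 ...............+++++++++++++++++BBBB++++++++++++++++++
237 ...............+++++++++++++++++BBBBB+++++++++++++++++
238 ...............+++++++++++++++++BBBBB+++++++++++++++++
239 ...............+++++++++++++++++BBBBBB++++++++++++++++
240 ...............+++++++++++++++++BBBBBB++++++++++++++++
241 ...............+++++++++++++++++BBBBBB++++++++++++++++
242 ...............+++++++++++++++++BBBBBB++++++++++++++++
243 ...............+++++++++++++++++BBBBBB++++++++++++++++
244 ...............+++++++++++++++++BBBBBB++++++++++++++++
245 ...............+++++++++++++++++BBBBBBB+++++++++++++++
```

```bash
python3 - <<'E'
from h import *
from scipy.optimize import least_squares
p1,p2=load('w1'),load('w2')
C=[(207,251),(221,273),(247,264),(231,240)]
for z in (147,149,151):
    q=np.array([atz('wrist',c,z,p1) for c in C]); c=q.mean(0)
    print(z,c.round(1),'edges',[np.linalg.norm(q[i]-q[i-1]).round(1) for i in range(4)],'yaw',np.degrees(np.arctan2(*(q[2]-q[1]+q[3]-q[0])[1::-1])),'stripe',np.degrees(np.arctan2(*((q[0]+q[1])/2-c)[1::-1])))
th=np.linspace(0,2*np.pi,90)
def ext(x):
    o=[]
    pts=np.array([[x[0]+12*np.cos(t),x[1]+12*np.sin(t),x[2]+h] for h in(0,18) for t in th])
    a=proj('wrist',pts,p2);b=proj('wrist',pts,p1)
    lo=b[:90]; 
    return np.array([a[:,1].min(),a[:90,0].min(),a[:90,0].max(),lo[:,1].min(),lo[:,0].max(),lo[:,0].min()])
obs=np.array([198.2,268.6,293.9,210,251,233.3])
s=least_squares(lambda x:ext(x)-obs,[563,-86,33]); print('foot',s.x,s.fun.round(2))
# calibration check: black line triangulation
f=lambda u:(130+u[0]/2.5,60+u[1]/2.5)
for u1,v in [((304,179),(611,255)),((316,209),(630,337))]:
    X,e=tri([ray('wrist',u1,p1),ray('wrist',f(v),p2)]); print(X.round(1),np.round(e,1))
    print('at25 w2',atz('wrist',f(v),25,p2).round(1))
print('rail near edge corner',atz('wrist',f((303,333)),25,p2))
E
```

```text
147 [562.9 -86.1 147. ] edges [np.float64(25.1), np.float64(25.2), np.float64(26.5), np.float64(27.5)] yaw 96.79082224283192 stripe -83.20917775716833
149 [562.1 -85.4 149. ] edges [np.float64(24.9), np.float64(25.0), np.float64(26.3), np.float64(27.2)] yaw 96.7908222428318 stripe -83.20917775716833
151 [561.3 -84.7 151. ] edges [np.float64(24.7), np.float64(24.8), np.float64(26.1), np.float64(27.0)] yaw 96.79082224283192 stripe -83.20917775716833
foot [564.14271545 -87.30655509  29.54834618] [ 0.11 -0.3  -0.3  -0.12  0.82 -0.01]
[537.9   2.7  22.3] [0.1 0.1]
at25 w2 [535.2   2.2  25. ]
[579.9   7.   24.4] [0.2 0.2]
at25 w2 [579.2   6.7  25. ]
rail near edge corner [ 543.09416225 -109.70593364   25.        ]
```

The knob axis is about (563,-86). The stripe points at -83°, so the flats sit at about 7°. The foot is about 5 mm above the rail. Next I'll untilt, lift, go over the knob and wind the wrist back counter-clockwise to leave room for turning.

>>> carry_out(
  grip=[1,1,1,1,1,1,1,1,1,1,1,1],
  travel=[
    [0,0,0],
    [0,0,0],
    [0,0,0],
    [0,0,0],
    [0,0,0],
    [0,0,-0.0325],
    [0,0,-0.0325],
    [-0.041,-0.0015,0],
    [-0.041,-0.0015,0],
    [0,0,0],
    [0,0,0],
    [0,0,0],
  ],
  dr=[
    [0,7,0],
    [0,7,0],
    [0,7,0],
    [0,7,0],
    [0,7,0],
    [0,0,0],
    [0,0,0],
    [0,0,0],
    [0,0,0],
    [0,0,-8.1],
    [0,0,-8.1],
    [0,0,-8.1],
  ],
)

```text
t: 4.45
ee_pos: [568.5, -87.8, 202.6]
tool_rot: [0.002, -0.072, 0.997, -0.0]
ft_force: [-0.3, 1.4, 0.1]
grip_width: 85.1
grasp_force: 0.0
```

>>> carry_out(
  grip=[1,1,1,1,1,1,1,1,1,1,1,1],
  travel=[
    [0,0,0],
    [0,0,0],
    [0,0,0],
    [0,0,0],
    [0,0,0],
    [0,0,0],
    [0,0,0],
    [0,0,0],
    [0,0,0],
    [0,0,0],
    [0,0,0],
    [0,0,0],
  ],
  dr=[
    [0,0,-8.1],
    [0,0,-8.1],
    [0,0,-8.1],
    [0,0,-8.1],
    [0,0,-8.1],
    [0,0,-8.1],
    [0,0,-8.1],
    [0,0,-8.1],
    [0,0,-8.1],
    [0,0,-8.1],
    [0,0,-8.1],
    [0,0,0],
  ],
)

```text
t: 5.65
ee_pos: [567.9, -87.6, 202.6]
tool_rot: [-0.001, 0.749, -0.662, 0.002]
ft_force: [-0.3, -0.2, 0.1]
grip_width: 85.6
grasp_force: 0.0
```

```bash
cat > st.py <<'E'
from h import *
s=read_state();R,t=pose(s)
print('t',round(s['t'],2),'ee',s['ee_pos'].round(1),'xang',round(np.degrees(np.arctan2(R[1,0],R[0,0])),2),'z',R[:,2].round(3),'j',s['joint_pos'].round(2),'F',s['ft_force'].round(1),'M',s['moment'].round(3),'w',round(s['grip_width'],1),round(s['grasp_force'],1))
import sys
if len(sys.argv)>2:
    tg=np.array([float(a) for a in sys.argv[1:4]]); print('tool delta',(R.T@(tg-t)).round(1))
E
python3 st.py 563.3 -86.3 121
```

```text
t 5.65 ee [567.9 -87.6 202.6] xang -82.96 z [ 0.004 -0.    -1.   ] j [-0.15  0.35 -0.08  1.14  0.   -1.85] F [-0.3 -0.2  0.1] M [-0.019 -0.005 -0.039] w 85.6 0.0
tool delta [-1.9  4.7 81.6]
```

>>> carry_out(
  grip=[1,1,1,1,1,1],
  travel=[
    [-0.002,0.0047,0.02],
    [0,0,0.02],
    [0,0,0.02],
    [0,0,0.0215],
    [0,0,0],
    [0,0,0],
  ],
  dr=[
    [0,0,0],
    [0,0,0],
    [0,0,0],
    [0,0,0],
    [0,0,0],
    [0,0,0],
  ],
)

```text
t: 6.25
ee_pos: [560.9, -85.8, 119.7]
tool_rot: [-0.0, 0.749, -0.663, 0.0]
ft_force: [1.2, -0.3, 0.8]
grip_width: 85.5
grasp_force: 0.0
```

>>> carry_out(
  grip=[0.3,0.3,0.3,0.3,0.3,0.3,0.3,0.3],
  travel=[
    [0,0,0],
    [0,0,0],
    [0,0,0],
    [0,0,0],
    [0,0,0],
    [0,0,0],
    [0,0,0],
    [0,0,0],
  ],
  dr=[
    [0,0,0],
    [0,0,0],
    [0,0,0],
    [0,0,0],
    [0,0,0],
    [0,0,0],
    [0,0,0],
    [0,0,0],
  ],
  grip_force=35,
)

```text
t: 7.05
ee_pos: [562.7, -85.3, 120.5]
tool_rot: [-0.002, 0.75, -0.662, 0.002]
ft_force: [6.1, 1.6, 1.9]
grip_width: 31.5
grasp_force: 40.1
```

```bash
python3 st.py
```

```text
t 7.05 ee [562.7 -85.3 120.5] xang -82.9 z [ 0.007  0.    -1.   ] j [-0.15  0.4  -0.24  0.93  0.   -1.85] F [6.1 1.6 1.9] M [ 0.256 -0.652  0.052] w 31.5 40.1
```

Gripped at 31.5 mm. I'll shift 2 mm to relieve the side load, then turn clockwise and watch the moment.

>>> carry_out(
  grip=[0.3,0.3,0.3,0.3,0.3,0.3,0.3],
  travel=[
    [0,-0.002,0],
    [0,0,0],
    [0,0,0],
    [0,0,0],
    [0,0,0],
    [0,0,0],
    [0,0,0],
  ],
  dr=[
    [0,0,0],
    [0,0,0],
    [0,0,8],
    [0,0,8],
    [0,0,8],
    [0,0,8],
    [0,0,8],
  ],
)

```text
t: 7.75
ee_pos: [563.2, -85.4, 120.5]
tool_rot: [0.002, -0.475, 0.88, -0.001]
ft_force: [2.0, 0.0, 5.2]
grip_width: 31.4
grasp_force: 40.7
```

```bash
python3 st.py
```

```text
t 7.75 ee [563.2 -85.4 120.5] xang -123.23 z [ 0.004 -0.    -1.   ] j [-0.15  0.4  -0.23  0.93  0.   -1.14] F [2.  0.  5.2] M [ 0.094 -0.248  0.092] w 31.4 40.7
```

>>> carry_out(
  grip=[0.3,0.3,0.3],
  travel=[
    [0,0,0],
    [0,0,0],
    [0,0,0],
  ],
  dr=[
    [0,0,4],
    [0,0,4],
    [0,0,4],
  ],
)

```text
t: 8.05
ee_pos: [563.3, -85.4, 120.4]
tool_rot: [0.002, -0.382, 0.924, -0.001]
ft_force: [2.7, -0.2, 5.2]
grip_width: 31.5
grasp_force: 40.7
```

```bash
python3 st.py
```

```text
t 8.05 ee [563.3 -85.4 120.4] xang -135.07 z [ 0.004 -0.001 -1.   ] j [-0.15  0.4  -0.23  0.93  0.   -0.93] F [ 2.7 -0.2  5.2] M [ 0.064 -0.305  0.157] w 31.5 40.7
```

>>> carry_out(
  grip=[0.3,0.3],
  travel=[
    [0,0,0],
    [0,0,0],
  ],
  dr=[
    [0,0,4],
    [0,0,4],
  ],
)

```text
t: 8.25
ee_pos: [563.4, -85.5, 120.4]
tool_rot: [0.002, -0.317, 0.949, -0.001]
ft_force: [2.9, -0.2, 4.5]
grip_width: 31.1
grasp_force: 40.7
```

```bash
python3 st.py
```

```text
t 8.25 ee [563.4 -85.5 120.4] xang -143.07 z [ 0.004 -0.001 -1.   ] j [-0.15  0.4  -0.23  0.93 -0.   -0.8 ] F [ 2.9 -0.2  4.5] M [ 0.052 -0.304  0.112] w 31.1 40.7
```

>>> carry_out(
  grip=[0.3,0.3],
  travel=[
    [0,0,0],
    [0,0,0],
  ],
  dr=[
    [0,0,4],
    [0,0,4],
  ],
)

```text
t: 8.45
ee_pos: [563.5, -85.6, 120.5]
tool_rot: [0.002, -0.25, 0.968, -0.001]
ft_force: [2.6, -1.0, 5.0]
grip_width: 31.3
grasp_force: 40.6
```

```bash
python3 st.py
```

```text
t 8.45 ee [563.5 -85.6 120.5] xang -151.08 z [ 0.005 -0.001 -1.   ] j [-0.15  0.4  -0.23  0.93 -0.   -0.66] F [ 2.6 -1.   5. ] M [ 0.003 -0.389  0.156] w 31.3 40.6
```

The moment is flat at about 0.12–0.15 N m after 68° (3.8 mm). I'll release and repeat the tilted view for an exact comparison with the first.

>>> carry_out(
  grip=[1,1,1,1,1,1,1,1,1,1,1,1],
  travel=[
    [0,0,0],
    [0,0,0],
    [0,0,0],
    [0,0,0],
    [0,0,-0.03],
    [0,0,-0.03],
    [0,0,-0.02],
    [0,0,0],
    [0,0,0],
    [0,0,0],
    [0,0,0],
    [0,0,0],
  ],
  dr=[
    [0,0,0],
    [0,0,0],
    [0,0,0],
    [0,0,0],
    [0,0,0],
    [0,0,0],
    [0,0,0],
    [0,0,7.5],
    [0,0,7.5],
    [0,0,7.5],
    [0,0,7.5],
    [0,0,7.5],
  ],
)

```text
t: 9.65
ee_pos: [561.0, -85.2, 198.5]
tool_rot: [-0.0, 0.076, 0.997, 0.0]
ft_force: [0.4, -0.5, -0.4]
grip_width: 85.2
grasp_force: 0.0
```

>>> carry_out(
  grip=[1,1,1,1,1,1,1,1,1,1,1,1],
  travel=[
    [0.0,0.0,0],
    [0.041,0.0015,0],
    [0.041,0.0015,0],
    [0,0,0.0325],
    [0,0,0.0325],
    [0,0,0],
    [0,0,0],
    [0,0,0],
    [0,0,0],
    [0,0,0],
    [0,0,0],
    [0,0,0],
  ],
  dr=[
    [0,0,7.5],
    [0,0,0],
    [0,0,0],
    [0,0,0],
    [0,0,0],
    [0,-7,0],
    [0,-7,0],
    [0,-7,0],
    [0,-7,0],
    [0,-7,0],
    [0,0,0],
    [0,0,0],
  ],
)

```text
t: 10.85
ee_pos: [482.1, -59.6, 133.0]
tool_rot: [0.296, 0.132, 0.945, -0.042]
ft_force: [1.5, 0.2, 0.2]
grip_width: 85.5
grasp_force: 0.0
```

```bash
python3 st.py; python3 - <<'E'
from h import *
p=snap('w3')
im=cv2.imread('pics/w3.png')[60:300,130:430]; o=cv2.imread('pics/w2.png')[60:300,130:430]
cv2.imwrite('pics/w3c.png',np.hstack([cv2.resize(i[90:190,80:240],None,fx=2.4,fy=4.8,interpolation=cv2.INTER_CUBIC) for i in (o,im)]))
E
```

```text
t 10.85 ee [482.1 -59.6 133. ] xang 164.15 z [ 0.548 -0.157 -0.822] j [-0.03 -0.04 -1.03 -0.01 -0.14  0.2 ] F [1.5 0.2 0.2] M [ 0.154  0.429 -0.006] w 85.5 0.0
```

View pics/w3c.png

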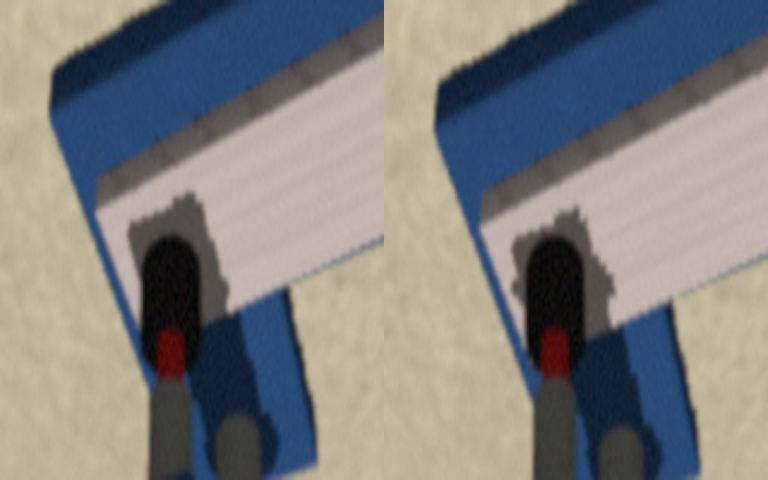

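The pair shows the foot rim at unchanged rows while the rail corner moved down about 3 px (camera offset), so the foot dropped towards the rail. I'll quantify the drop.

```bash
cat > foot.py <<'E'
from h import *
from scipy.optimize import least_squares
AX=np.array([563.4,-85.7])
def gray(n): return cv2.imread(f'pics/{n}.png').astype(np.float32).max(2)
def rim(n,c0,r0):
    """subpixel row where the foot's lower rim begins, over centre columns"""
    g=gray(n); out=[]
    for c in range(c0-3,c0+4):
        col=g[r0-10:r0+12,c]; hi=np.median(col[:5]); lo=np.median(col[-4:]); m=(hi+lo)/2
        i=np.argmax(col<m); out.append(r0-10+i-1+(col[i-1]-m)/(col[i-1]-col[i]))
    return np.min(out),np.mean(out)
def shift(a,b,box):
    x0,x1,y0,y1=box; T=gray(a)[y0:y1,x0:x1]; I=gray(b)[y0-8:y1+8,x0-8:x1+8]
    r=cv2.matchTemplate(I,T,cv2.TM_CCOEFF_NORMED); j,i=np.unravel_index(r.argmax(),r.shape)
    sub=lambda a,b,c:0.5*(a-c)/(a-2*b+c)
    return i-8+sub(*r[j,i-1:i+2]),j-8+sub(*r[j-1:j+2,i]),r.max()
E
python3 - <<'E'
from foot import *
for n in('w2','w3'): print(n,rim(n,281,199))
# rail black line end + rail corner texture shifts
for box in [(235,300,165,190),(360,395,155,205),(240,275,178,200)]: print(box,shift('w2','w3',box))
for n in('w2','w3'):
    p=load(n); a=proj('wrist',[[*AX,25],[*AX,26],[*AX,29]],p); print(n,a[:,:].round(2).tolist(), 'black line ends', proj('wrist',[[537.6,2.7,25],[579.8,7.0,25]],p).round(1).tolist())
E
```

```text
w2 (np.float64(193.5625), np.float64(195.55363739494766))
w3 (np.float64(194.55000001192093), np.float64(196.11979167376245))
(235, 300, 165, 190) (np.float64(0.8112223148345947), np.float64(3.183606207370758), np.float32(0.99129415))
(360, 395, 155, 205) (np.float64(-0.2551712095737457), np.float64(4.02113276720047), np.float32(0.9765886))
(240, 275, 178, 200) (np.float64(0.24090375006198883), np.float64(3.1869740933179855), np.float32(0.9836442))
w2 [[282.38, 202.11], [282.37, 202.92], [282.36, 205.35]] black line ends [[375.2, 164.0], [382.4, 195.1]]
w3 [[282.36, 205.25], [282.35, 206.06], [282.34, 208.5]] black line ends [[375.0, 168.1], [381.9, 198.8]]
```

```bash
cat >> foot.py <<'E'
def rim2(n,c=281,th=50):
    g=gray(n)[185:215,c-4:c+5].mean(1); i=np.argmax(g<th); return 185+i-1+(g[i-1]-th)/(g[i-1]-g[i])
def zfoot(n,row):
    p=load(n); o=ray('wrist',(281,200),p)[0]; d=AX-o[:2]; d/=np.linalg.norm(d); 
    zs=np.linspace(20,40,201); a=proj('wrist',[[*(AX-12*d),z] for z in zs],p)[:,1]; return np.interp(row,a,zs)
E
python3 - <<'E'
from foot import *
for n in('w2','w3'):
    r=rim2(n); print(n,r,'z',zfoot(n,r))
    p=load(n); print('rail black ends @25:',[atz('wrist',u,25,p).round(1).tolist() for u in ([(374.4,162),(382,194.8)] if n=='w2' else [(374.2,166),(381.7,198.8)])])
E
```

```text
w2 198.65818190574646 z 30.976452131856412
rail black ends @25: [[535.2, 2.2, 25.0], [579.2, 6.7, 25.0]]
w3 198.78596484661102 z 27.1453386103286
rail black ends @25: [[534.9, 2.2, 25.0], [579.8, 6.8, 25.0]]
```

The measured drop is 3.83 mm against 3.78 mm expected, so the method is good to about 0.1 mm. About 2 mm of gap is left. I'll regrip, turn 80° more, and measure again to find the touch point exactly.

>>> carry_out(
  grip=[1,1,1,1,1,1,1,1,1,1,1,1],
  travel=[
    [0,0,0],
    [0,0,0],
    [0,0,0],
    [0,0,0],
    [0,0,0],
    [0,0,-0.035],
    [0,0,-0.034],
    [-0.0415,-0.0015,0],
    [-0.0415,-0.0015,0],
    [0,0,0],
    [0,0,0],
    [0,0,0],
  ],
  dr=[
    [0,7,0],
    [0,7,0],
    [0,7,0],
    [0,7,0],
    [0,7,0],
    [0,0,0],
    [0,0,0],
    [0,0,0],
    [0,0,0],
    [0,0,-7.5],
    [0,0,-7.5],
    [0,0,-7.5],
  ],
)

```text
t: 12.1
ee_pos: [566.7, -86.7, 205.1]
tool_rot: [0.002, -0.06, 0.998, -0.0]
ft_force: [0.1, 0.6, -0.5]
grip_width: 85.2
grasp_force: 0.0
```

>>> carry_out(
  grip=[1,1,1,1,1],
  travel=[
    [0,0,0],
    [0,0,0],
    [0,0,0],
    [0,0,0],
    [0,0,0],
  ],
  dr=[
    [0,0,-7.5],
    [0,0,-7.5],
    [0,0,-7.5],
    [0,0,0],
    [0,0,0],
  ],
)

```text
t: 12.6
ee_pos: [564.9, -86.2, 204.3]
tool_rot: [0.001, -0.25, 0.968, -0.0]
ft_force: [0.7, 0.1, 0.1]
grip_width: 85.3
grasp_force: 0.0
```

```bash
python3 st.py 563.5 -85.7 121
```

```text
t 12.6 ee [564.9 -86.2 204.3] xang -151.1 z [ 0.003 -0.    -1.   ] j [-0.15  0.35 -0.08  1.14  0.   -0.66] F [0.7 0.1 0.1] M [-0.036 -0.033  0.01 ] w 85.3 0.0
tool delta [ 1.2  1.2 83.3]
```

>>> carry_out(
  grip=[1,1,1,1,1,1],
  travel=[
    [0,0,0.02],
    [0,0,0.02],
    [0,0,0.02],
    [0,0,0.0225],
    [0,0,0],
    [0,0,0],
  ],
  dr=[
    [0,0,0],
    [0,0,0],
    [0,0,0],
    [0,0,0],
    [0,0,0],
    [0,0,0],
  ],
)

```text
t: 13.2
ee_pos: [563.0, -85.6, 120.8]
tool_rot: [-0.0, -0.25, 0.968, 0.0]
ft_force: [-0.0, 0.1, 0.9]
grip_width: 85.3
grasp_force: 0.0
```

>>> carry_out(
  grip=[0.3,0.3,0.3,0.3,0.3,0.3,0.3],
  travel=[
    [0,0,0],
    [0,0,0],
    [0,0,0],
    [0,0,0],
    [0,0,0],
    [0,0,0],
    [0,0,0],
  ],
  dr=[
    [0,0,0],
    [0,0,0],
    [0,0,0],
    [0,0,0],
    [0,0,0],
    [0,0,0],
    [0,0,0],
  ],
)

```text
t: 13.9
ee_pos: [563.0, -85.8, 121.2]
tool_rot: [0.001, -0.251, 0.968, -0.001]
ft_force: [-0.1, -1.1, 6.1]
grip_width: 31.4
grasp_force: 37.6
```

```bash
python3 st.py
```

```text
t 13.9 ee [563.  -85.8 121.2] xang -150.92 z [ 0.002 -0.001 -1.   ] j [-0.15  0.4  -0.23  0.94 -0.   -0.66] F [-0.1 -1.1  6.1] M [-0.184  0.129  0.104] w 31.4 37.6
```

>>> carry_out(
  grip=[0.3,0.3,0.3,0.3,0.3,0.3,0.3,0.3,0.3,0.3,0.3],
  travel=[
    [0,0,0],
    [0,0,0],
    [0,0,0],
    [0,0,0],
    [0,0,0],
    [0,0,0],
    [0,0,0],
    [0,0,0],
    [0,0,0],
    [0,0,0],
    [0,0,0],
  ],
  dr=[
    [0,0,8],
    [0,0,8],
    [0,0,8],
    [0,0,8],
    [0,0,8],
    [0,0,8],
    [0,0,8],
    [0,0,8],
    [0,0,8],
    [0,0,8],
    [0,0,0],
  ],
)

```text
t: 15.0
ee_pos: [563.0, -86.0, 121.2]
tool_rot: [0.001, 0.431, 0.902, -0.0]
ft_force: [-1.0, -1.4, 5.1]
grip_width: 31.3
grasp_force: 37.6
```

```bash
python3 st.py
```

```text
t 15.0 ee [563.  -86.  121.2] xang 128.92 z [ 0.002 -0.001 -1.   ] j [-0.15  0.4  -0.23  0.94 -0.    0.74] F [-1.  -1.4  5.1] M [-0.272  0.099 -0.091] w 31.3 37.6
```

>>> carry_out(
  grip=[1,1,1,1,1,1,1,1,1,1,1,1],
  travel=[
    [0,0,0],
    [0,0,0],
    [0,0,0],
    [0,0,0],
    [0,0,-0.03],
    [0,0,-0.03],
    [0,0,-0.02],
    [0,0,0],
    [0,0,0],
    [0,0,0],
    [0,0,0],
    [0,0,0],
  ],
  dr=[
    [0,0,0],
    [0,0,0],
    [0,0,0],
    [0,0,0],
    [0,0,0],
    [0,0,0],
    [0,0,0],
    [0,0,-7],
    [0,0,-7],
    [0,0,-7],
    [0,0,-7],
    [0,0,-7],
  ],
)

```text
t: 16.2
ee_pos: [562.2, -85.4, 200.1]
tool_rot: [-0.0, 0.136, 0.991, 0.0]
ft_force: [-0.4, -0.5, 0.5]
grip_width: 85.3
grasp_force: 0.0
```

>>> carry_out(
  grip=[1,1,1,1,1,1,1,1,1,1,1,1],
  travel=[
    [0.0,0.0,0],
    [0.041,0.0015,0],
    [0.041,0.0015,0],
    [0,0,0.0325],
    [0,0,0.0325],
    [0,0,0],
    [0,0,0],
    [0,0,0],
    [0,0,0],
    [0,0,0],
    [0,0,0],
    [0,0,0],
  ],
  dr=[
    [0,0,0],
    [0,0,0],
    [0,0,0],
    [0,0,0],
    [0,0,0],
    [0,-7,0],
    [0,-7,0],
    [0,-7,0],
    [0,-7,0],
    [0,-7,0],
    [0,0,0],
    [0,0,0],
  ],
)

```text
t: 17.4
ee_pos: [483.3, -59.8, 134.7]
tool_rot: [0.296, 0.132, 0.945, -0.041]
ft_force: [1.3, -0.0, 0.8]
grip_width: 85.7
grasp_force: 0.0
```

```bash
python3 st.py; python3 - <<'E'
from foot import *
snap('w4')
for n in('w2','w3','w4'):
    r=rim2(n); print(n,r,'z',zfoot(n,r))
for box in [(235,300,165,190),(360,395,155,205),(240,275,178,200)]: print(box,shift('w3','w4',box))
p3,p4=load('w3'),load('w4'); print(proj('wrist',[[*AX,25]],p4)-proj('wrist',[[*AX,25]],p3))
# red neck rows at centre columns
for n in('w2','w3','w4'):
    im=cv2.imread(f'pics/{n}.png').astype(int)[205:245,278:285].mean(1); red=(im[:,2]-im[:,1])
    print(n,'red sum/peak',round(red.clip(0).sum()/red.max(),2),'rows',205+np.nonzero(red>red.max()/2)[0][[0,-1]])
E
```

```text
t 17.4 ee [483.3 -59.8 134.7] xang 164.03 z [ 0.548 -0.156 -0.821] j [-0.03 -0.04 -1.02 -0.   -0.14  0.2 ] F [ 1.3 -0.   0.8] M [0.16  0.337 0.008] w 85.7 0.0
w2 198.65818190574646 z 30.977779586125397
w3 198.78596484661102 z 27.146668976607664
w4 195.2088607251644 z 25.45418610172716
(235, 300, 165, 190) (np.float64(-0.3732087016105652), np.float64(-2.168253406882286), np.float32(0.99313366))
(360, 395, 155, 205) (np.float64(-0.1508166342973709), np.float64(-2.3488796055316925), np.float32(0.98525774))
(240, 275, 178, 200) (np.float64(-0.33405229449272156), np.float64(-2.2133820950984955), np.float32(0.98886967))
[[-0.08771893 -2.12827023]]
w2 red sum/peak 10.58 rows [219 228]
w3 red sum/peak 10.16 rows [218 228]
w4 red sum/peak 8.13 rows [214 221]
```

Touch comes at about 99° of total turn; the foot now rests at z≈25.4 and the neck has shortened about 2.7 mm, which agrees with 148° turned. About 40° remains to complete the quarter turn.

>>> carry_out(
  grip=[1,1,1,1,1,1,1,1,1,1,1,1],
  travel=[
    [0,0,0],
    [0,0,0],
    [0,0,0],
    [0,0,0],
    [0,0,0],
    [0,0,-0.035],
    [0,0,-0.034],
    [-0.0415,-0.0015,0],
    [-0.0415,-0.0015,0],
    [0,0,0],
    [0,0,0],
    [0,0,0],
  ],
  dr=[
    [0,7,0],
    [0,7,0],
    [0,7,0],
    [0,7,0],
    [0,7,0],
    [0,0,0],
    [0,0,0],
    [0,0,0],
    [0,0,0],
    [0,0,7],
    [0,0,7],
    [0,0,7],
  ],
)

```text
t: 18.65
ee_pos: [567.7, -87.0, 206.6]
tool_rot: [0.002, 0.32, 0.947, 0.001]
ft_force: [-0.0, 0.6, 1.5]
grip_width: 85.2
grasp_force: 0.0
```

>>> carry_out(
  grip=[1,1,1,1],
  travel=[
    [0,0,0],
    [0,0,0],
    [0,0,0],
    [0,0,0],
  ],
  dr=[
    [0,0,7],
    [0,0,7],
    [0,0,0],
    [0,0,0],
  ],
)

```text
t: 19.05
ee_pos: [565.9, -86.4, 205.8]
tool_rot: [0.001, 0.429, 0.903, 0.0]
ft_force: [-0.2, 0.2, 0.1]
grip_width: 85.6
grasp_force: 0.0
```

```bash
python3 st.py 563.3 -85.8 121
```

```text
t 19.05 ee [565.9 -86.4 205.8] xang 129.17 z [ 0.003 -0.    -1.   ] j [-0.15  0.35 -0.07  1.14  0.    0.74] F [-0.2  0.2  0.1] M [-0.006  0.005  0.037] w 85.6 0.0
tool delta [ 2.3 -1.8 84.8]
```

>>> carry_out(
  grip=[1,1,1,1,1,1],
  travel=[
    [0.0005,-0.0005,0.02],
    [0,0,0.02],
    [0,0,0.02],
    [0,0,0.024],
    [0,0,0],
    [0,0,0],
  ],
  dr=[
    [0,0,0],
    [0,0,0],
    [0,0,0],
    [0,0,0],
    [0,0,0],
    [0,0,0],
  ],
)

```text
t: 19.65
ee_pos: [563.2, -85.8, 120.8]
tool_rot: [-0.0, 0.43, 0.903, 0.0]
ft_force: [-0.1, -0.1, -0.7]
grip_width: 85.2
grasp_force: 0.0
```

>>> carry_out(
  grip=[0.3,0.3,0.3,0.3,0.3,0.3,0.3],
  travel=[
    [0,0,0],
    [0,0,0],
    [0,0,0],
    [0,0,0],
    [0,0,0],
    [0,0,0],
    [0,0,0],
  ],
  dr=[
    [0,0,0],
    [0,0,0],
    [0,0,0],
    [0,0,0],
    [0,0,0],
    [0,0,0],
    [0,0,0],
  ],
)

```text
t: 20.35
ee_pos: [563.0, -85.9, 121.2]
tool_rot: [0.001, 0.43, 0.903, 0.0]
ft_force: [-1.8, -0.4, 5.9]
grip_width: 31.4
grasp_force: 37.0
```

```bash
python3 st.py
```

```text
t 20.35 ee [563.  -85.9 121.2] xang 129.09 z [ 0.001 -0.001 -1.   ] j [-0.15  0.4  -0.23  0.94 -0.    0.74] F [-1.8 -0.4  5.9] M [-0.066  0.24   0.047] w 31.4 37.0
```

>>> carry_out(
  grip=[0.3,0.3,0.3,0.3,0.3,0.3,0.3],
  travel=[
    [0,0,0],
    [0,0,0],
    [0,0,0],
    [0,0,0],
    [0,0,0],
    [0,0,0],
    [0,0,0],
  ],
  dr=[
    [0,0,8],
    [0,0,8],
    [0,0,8],
    [0,0,8],
    [0,0,8],
    [0,0,0],
    [0,0,0],
  ],
)

```text
t: 21.05
ee_pos: [563.0, -85.9, 121.2]
tool_rot: [0.001, 0.713, 0.701, 0.0]
ft_force: [-1.7, -1.4, 5.9]
grip_width: 31.1
grasp_force: 37.1
```

```bash
python3 st.py
```

```text
t 21.05 ee [563.  -85.9 121.2] xang 89.06 z [ 0.001 -0.001 -1.   ] j [-0.15  0.4  -0.23  0.94 -0.    1.44] F [-1.7 -1.4  5.9] M [-0.111  0.281 -0.048] w 31.1 37.1
```

>>> carry_out(
  grip=[1,1,1,1,1,1,1,1],
  travel=[
    [0,0,0],
    [0,0,0],
    [0,0,0],
    [0,0,0],
    [0,0,-0.03],
    [0,0,-0.03],
    [0,0,-0.03],
    [0,0,0],
  ],
  dr=[
    [0,0,0],
    [0,0,0],
    [0,0,0],
    [0,0,0],
    [0,0,0],
    [0,0,0],
    [0,0,0],
    [0,0,0],
  ],
)

```text
t: 21.85
ee_pos: [565.5, -86.1, 214.7]
tool_rot: [0.003, 0.713, 0.701, 0.002]
ft_force: [1.1, -0.3, -0.4]
grip_width: 85.7
grasp_force: 0.0
```

```bash
python3 st.py
```

```text
t 21.85 ee [565.5 -86.1 214.7] xang 89.09 z [ 0.008 -0.001 -1.   ] j [-0.15  0.34 -0.06  1.16  0.    1.44] F [ 1.1 -0.3 -0.4] M [ 0.004 -0.025  0.001] w 85.7 0.0
```

The knob is now turned to about 188° in total, which is touch + 89°, and it is released. Next I'll go to the block and take two wrist views.

>>> carry_out(
  grip=[1,1,1,1,1,1,1,1,1,1,1],
  travel=[
    [0.0405,-0.0157,0],
    [0.0405,-0.0157,0],
    [0.0405,-0.0157,0],
    [0.0405,-0.0157,0],
    [0.0405,-0.0157,0],
    [0.0405,-0.0157,0],
    [0.0405,-0.0157,0],
    [0.0405,-0.0157,0],
    [0.0405,-0.0157,0],
    [0,0,0],
    [0,0,0],
  ],
  dr=[
    [0,0,0],
    [0,0,0],
    [0,0,0],
    [0,0,0],
    [0,0,0],
    [0,0,0],
    [0,0,0],
    [0,0,0],
    [0,0,0],
    [0,0,0],
    [0,0,0],
  ],
)

```text
t: 22.95
ee_pos: [426.4, 281.5, 209.5]
tool_rot: [0.0, 0.712, 0.702, -0.001]
ft_force: [0.3, -0.2, 0.2]
grip_width: 85.5
grasp_force: 0.0
```

```bash
python3 st.py; python3 -c "
from h import *
snap('w5')"
```

```text
t 22.95 ee [426.4 281.5 209.5] xang 89.23 z [-0.001 -0.001 -1.   ] j [ 0.58  0.25 -0.21  1.11 -0.    2.17] F [ 0.3 -0.2  0.2] M [-0.002 -0.024  0.073] w 85.5 0.0
```

>>> carry_out(
  grip=[1,1,1,1],
  travel=[
    [0.035,0,0],
    [0.035,0,0],
    [0,0,0],
    [0,0,0],
  ],
  dr=[
    [0,0,0],
    [0,0,0],
    [0,0,0],
    [0,0,0],
  ],
)

```text
t: 23.4
ee_pos: [428.7, 349.8, 209.7]
tool_rot: [0.0, 0.713, 0.701, -0.001]
ft_force: [0.4, -0.3, 0.6]
grip_width: 85.2
grasp_force: 0.0
```

```bash
python3 st.py; python3 -c "
from h import *
snap('w6')
a=cv2.imread('pics/w5.png');b=cv2.imread('pics/w6.png')
cv2.imwrite('pics/w56.png',np.vstack([np.hstack([a[:300,:400],b[:300,:400]]),np.hstack([a[:300,160:],b[:300,160:]])]))"
```

```text
t 23.4 ee [428.7 349.8 209.7] xang 89.02 z [-0.001 -0.001 -1.   ] j [ 0.68  0.32 -0.11  1.14 -0.    2.27] F [ 0.4 -0.3  0.6] M [-0.067  0.028 -0.003] w 85.2 0.0
```

View pics/w56.png

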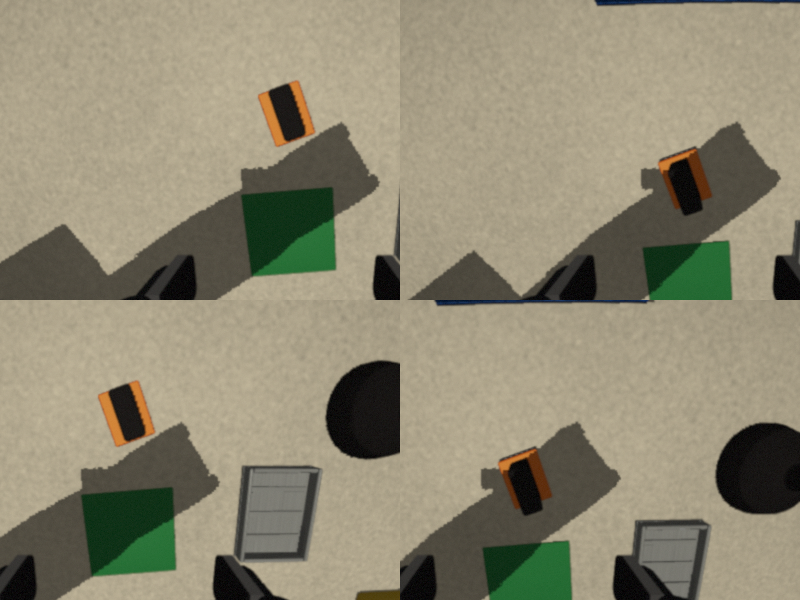

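w5 shows the block plate with corners near (258,95), (300,81), (314,132), (276,147) and the handle nearly overhead. w6 shows the plate at about (259,160)–(312,195). The mat in w5 has corners (243,195), (332,188), (335,270), (251,276).

```bash
python3 - <<'E'
from h import *
p5,p6=load('w5'),load('w6')
def rect(n,box,f):
    im=cv2.imread(f'pics/{n}.png').astype(int); x0,x1,y0,y1=box
    m=f(im[y0:y1,x0:x1]).astype(np.uint8); k,l,st,_=cv2.connectedComponentsWithStats(m)
    i=1+st[1:,4].argmax(); ys,xs=np.nonzero(l==i); P=np.c_[xs+x0,ys+y0].astype(np.float32)
    return cv2.boxPoints(cv2.minAreaRect(P)),P
org=lambda a:(a[...,2]>a[...,0]+35)&(a[...,2]>60)&(a[...,1]<a[...,2]*0.8)
both=lambda a:org(a)|(a.max(2)<40)
B,_=rect('w5',(235,340,60,165),both)
q=np.array([atz('wrist',b,32,p5) for b in B.tolist()]); print('block@32',q.round(1).tolist(),'c',q.mean(0),[np.linalg.norm(q[i]-q[i-1]).round(1) for i in range(4)])
e=[q[1]-q[0],q[2]-q[1]]; e=max(e,key=np.linalg.norm); print('long axis',np.degrees(np.arctan2(e[1],e[0])))
H,_=rect('w5',(235,340,60,165),lambda a:a.max(2)<40)
h=np.array([atz('wrist',b,86,p5) for b in H.tolist()]); print('handle@86',h.mean(0),[np.linalg.norm(h[i]-h[i-1]).round(1) for i in range(4)])
H6,_=rect('w6',(240,330,130,230),lambda a:a.max(2)<40); print('handle w6 px',H6.tolist())
# height of plate: match orange corners
O6,P6=rect('w6',(240,330,130,230),both); print('w6 union px',O6.round(1).tolist(),'w5',B.round(1).tolist())
for n,p in(('w5',p5),('w6',p6)):
    M,_=rect(n,(225,350,170,299),lambda a:(a[...,1]>a[...,2]+25)&(a[...,1]>a[...,0]+20))
    m=np.array([atz('wrist',b,4,p) for b in M.tolist()]); print('mat',n,M.round().tolist(),m.mean(0),[np.linalg.norm(m[i]-m[i-1]).round(1) for i in range(4)])
# projection of block model into w6
c=q.mean(0); u=e/np.linalg.norm(e); v=np.array([-u[1],u[0],0])
for z,a,b in((32,22,28),(86,10,23)):
    print(z,proj('wrist',[[*(c+s*a*v+t*b*u)[:2],z] for s,t in((1,1),(1,-1),(-1,-1),(-1,1))],p6).round(1).tolist(),proj('wrist',[[*(c+s*a*v+t*b*u)[:2],z] for s,t in((1,1),(1,-1),(-1,-1),(-1,1))],p5).round(1).tolist())
E
```

```text
block@32 [[399.9, 376.6, 32.0], [441.2, 390.0, 32.0], [460.8, 337.7, 32.0], [418.0, 323.2, 32.0]] c [429.93982446 356.83910839  32.        ] [np.float64(56.4), np.float64(43.4), np.float64(55.8), np.float64(45.2)]
long axis -69.45731656787835
handle@86 [429.99461841 356.6122942   86.        ] [np.float64(43.2), np.float64(17.2), np.float64(43.0), np.float64(17.9)]
handle w6 px [[265.3132629394531, 165.79205322265625], [286.3428649902344, 158.3299560546875], [304.2254943847656, 208.7264404296875], [283.1958923339844, 216.18853759765625]]
w6 union px [[255.89999389648438, 161.60000610351562], [295.8999938964844, 147.0], [316.70001220703125, 204.10000610351562], [276.70001220703125, 218.6999969482422]] w5 [[256.29998779296875, 93.80000305175781], [297.6000061035156, 79.0], [316.79998779296875, 132.5], [275.5, 147.3000030517578]]
mat w5 [[242.0, 194.0], [331.0, 188.0], [337.0, 269.0], [248.0, 276.0]] [432.01863182 215.99839415   4.        ] [np.float64(108.1), np.float64(105.5), np.float64(107.4), np.float64(114.7)]
mat w6 [[243.0, 245.0], [328.0, 241.0], [332.0, 298.0], [247.0, 303.0]] [430.81023341 230.6481428    4.        ] [np.float64(82.4), np.float64(105.6), np.float64(81.9), np.float64(112.6)]
32 [[313.4, 196.0], [294.9, 147.6], [256.1, 163.1], [275.9, 210.3]] [[316.4, 131.9], [297.1, 78.1], [256.0, 95.1], [276.7, 147.5]]
86 [[304.7, 210.1], [286.3, 163.4], [265.3, 171.7], [284.4, 217.7]] [[307.7, 133.9], [288.3, 80.9], [265.8, 90.2], [286.0, 142.5]]
```

The model reprojects within 2 px in both views, so the block is at (430,357), its long axis at 110.5°, and the mat centre is at (432,216). I'll approach the handle.

>>> carry_out(
  grip=[1,1,1,1,1,1,1,1,1],
  travel=[
    [0.007,0.0013,0],
    [0,0,0],
    [0,0,0],
    [0,0,0.03],
    [0,0,0.03],
    [0,0,0.025],
    [0,0,0.02],
    [0,0,0],
    [0,0,0],
  ],
  dr=[
    [0,0,-7.1],
    [0,0,-7.1],
    [0,0,-7.2],
    [0,0,0],
    [0,0,0],
    [0,0,0],
    [0,0,0],
    [0,0,0],
    [0,0,0],
  ],
)

```text
t: 24.35
ee_pos: [429.8, 356.6, 105.6]
tool_rot: [-0.0, 0.571, 0.821, -0.0]
ft_force: [1.1, 0.4, -0.4]
grip_width: 85.6
grasp_force: 0.0
```

```bash
python3 st.py 430 356.8 46
```

```text
t 24.35 ee [429.8 356.6 105.6] xang 110.39 z [-0.001 -0.001 -1.   ] j [ 0.69  0.4  -0.28  0.9  -0.    1.91] F [ 1.1  0.4 -0.4] M [0.039 0.023 0.006] w 85.6 0.0
tool delta [ 0.1  0.3 59.6]
```

>>> carry_out(
  grip=[1,1,1,1,1,0.1,0.1,0.1,0.1,0.1,0.1,0.1],
  travel=[
    [0,0,0.02],
    [0,0,0.02],
    [0,0,0.0195],
    [0,0,0],
    [0,0,0],
    [0,0,0],
    [0,0,0],
    [0,0,0],
    [0,0,0],
    [0,0,0],
    [0,0,0],
    [0,0,0],
  ],
  dr=[
    [0,0,0],
    [0,0,0],
    [0,0,0],
    [0,0,0],
    [0,0,0],
    [0,0,0],
    [0,0,0],
    [0,0,0],
    [0,0,0],
    [0,0,0],
    [0,0,0],
    [0,0,0],
  ],
  grip_force=50,
)

```text
t: 25.55
ee_pos: [429.8, 358.1, 45.9]
tool_rot: [0.0, 0.57, 0.822, 0.0]
ft_force: [-0.5, -0.2, 1.0]
grip_width: 19.3
grasp_force: 52.7
```

```bash
python3 st.py
```

```text
t 25.55 ee [429.8 358.1  45.9] xang 110.49 z [ 0.  0. -1.] j [ 0.69  0.46 -0.36  0.75 -0.    1.91] F [-0.5 -0.2  1. ] M [-0.01  -0.046 -0.039] w 19.3 52.7
```

Gripped at 19.3 mm. I'll lift, carry the block over the rail and align it, then look at the lines once more.

>>> carry_out(
  grip=[0.1,0.1,0.1,0.1,0.1,0.1,0.1,0.1,0.1,0.1,0.1,0.1],
  travel=[
    [0,0,-0.02],
    [0,0,-0.04],
    [0,0,-0.045],
    [0,0,-0.045],
    [0,0,-0.025],
    [-0.044,-0.0016,0],
    [-0.044,-0.0016,0],
    [-0.044,-0.0016,0],
    [-0.044,-0.0016,0],
    [-0.044,-0.0016,0],
    [-0.044,-0.0016,0],
    [-0.044,-0.0016,0],
  ],
  dr=[
    [0,0,0],
    [0,0,0],
    [0,0,0],
    [0,0,0],
    [0,0,0],
    [0,0,0],
    [0,0,0],
    [0,0,0],
    [0,0,0],
    [0,0,0],
    [0,0,0],
    [0,0,0],
  ],
)

```text
t: 26.75
ee_pos: [526.7, 63.8, 220.2]
tool_rot: [-0.001, 0.57, 0.822, -0.0]
ft_force: [0.7, 0.9, -2.7]
grip_width: 19.4
grasp_force: 52.5
```

>>> carry_out(
  grip=[0.1,0.1,0.1,0.1,0.1,0.1,0.1],
  travel=[
    [-0.044,-0.0016,0],
    [-0.044,-0.0016,0],
    [0,0,0],
    [0,0,0],
    [0,0,0],
    [0,0,0],
    [0,0,0],
  ],
  dr=[
    [0,0,0],
    [0,0,0],
    [0,0,4.5],
    [0,0,4.5],
    [0,0,4.5],
    [0,0,0],
    [0,0,0],
  ],
)

```text
t: 27.45
ee_pos: [554.4, -18.0, 220.3]
tool_rot: [-0.0, 0.662, 0.749, -0.0]
ft_force: [-0.1, 0.0, -2.3]
grip_width: 19.4
grasp_force: 52.4
```

```bash
python3 st.py; python3 -c "
from h import *
snap('w7')"
```

```text
t 27.45 ee [554.4 -18.  220.3] xang 97.08 z [-0.001  0.    -1.   ] j [-0.03  0.32 -0.09  1.17  0.    1.41] F [-0.1  0.  -2.3] M [-0.015 -0.048  0.024] w 19.4 52.4
```

View pics/w7.png

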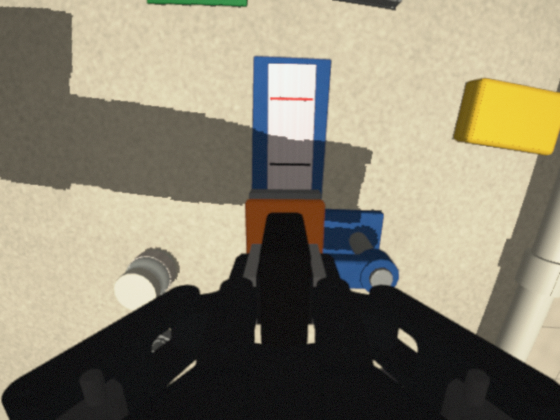

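This shows the black line at row 164 (cols 269–312), the red line at row 98.5 (cols 270–313), the rail edges at cols ~268–316, and the block square to it.

```bash
python3 - <<'E'
from h import *
p=load('w7'); im=cv2.imread('pics/w7.png').astype(float)
# rail edges: blue -> white transitions per row
L=[];Rr=[]
for r in list(range(70,92))+list(range(106,158))+list(range(170,186)):
    d=im[r,:,0]-im[r,:,2]  # blue excess
    row=d[255:330]; m=0.5*(row.max()+np.median(row[20:50])); inn=np.nonzero(row<m)[0]; inn=inn[(inn>5)&(inn<70)]
    a,b=inn[0],inn[-1]; a=255+a-1+(row[a-1]-m)/(row[a-1]-row[a]); b=255+b+(m-row[b])/(row[b+1]-row[b])
    if b-a>35: L.append((a,r));Rr.append((b,r))
el=np.array([atz('wrist',u,25,p)[:2] for u in L]); er=np.array([atz('wrist',u,25,p)[:2] for u in Rr])
print('n',len(L),'width',np.median(np.linalg.norm(el-er,axis=1)))
f=[np.polyfit(e[:,1],e[:,0],1) for e in(el,er)]; print('yaw L,R',[np.degrees(np.arctan(-q[0])).round(2) for q in f])
red=(im[...,2]-im[...,1])[88:110,275:309].mean(1).clip(0); rr=88+(red*np.arange(22)).sum()/red.sum()
g=im[155:173,275:309].max(2).mean(1); w=(np.median(g)-g-8).clip(0); rb=155+(w*np.arange(18)).sum()/w.sum()
print('rows',rb,rr)
for r in(rb,rr):
    y=atz('wrist',(291,r),25,p)[1]; print('line',r,atz('wrist',(291,r),25,p).round(1),'mid x',(np.polyval(f[0],y)+np.polyval(f[1],y))/2)
# block orange plate front corners at z = tcp-46+32
z=p[1][2]-45.9; print('plate front @',[atz('wrist',u,z+32,p).round(1).tolist() for u in((247,201),(324,201))],'sole',[atz('wrist',u,z+12,p).round(1).tolist() for u in((249,192),(322,190))])
E
python3 st.py
```

```text
n 89 width nan
 ** On entry to DLASCL parameter number  4 had an illegal value
 ** On entry to DLASCL parameter number  4 had an illegal value
 ** On entry to DLASCL parameter number  4 had an illegal value
 ** On entry to DLASCL parameter number  4 had an illegal value
 ** On entry to DLASCL parameter number  5 had an illegal value
 ** On entry to DLASCL parameter number  4 had an illegal value
t 27.5 ee [554.5 -17.9 220.4] xang 97.07 z [-0.001  0.    -1.   ] j [-0.03  0.32 -0.09  1.17 -0.    1.42] F [-0.6  0.7 -2.7] M [ 0.001 -0.039 -0.036] w 19.0 52.4<stdin>:8: RuntimeWarning: divide by zero encountered in scalar divide
Traceback (most recent call last):
numpy.linalg.LinAlgError: SVD did not converge in Linear Least Squares
```

```bash
python3 - <<'E'
from h import *
p=load('w7'); im=cv2.imread('pics/w7.png').astype(float)
L=[];Rr=[]
for r in list(range(70,92))+list(range(106,132)):
    d=np.gradient(cv2.GaussianBlur(im[r:r+1,:,2],(5,1),0)[0])
    a=261+d[261:280].argmax(); b=305+d[305:325].argmin()
    L.append((a,r));Rr.append((b,r))
el=np.array([atz('wrist',u,25,p)[:2] for u in L]); er=np.array([atz('wrist',u,25,p)[:2] for u in Rr])
print('width',np.median(np.linalg.norm(el-er,axis=1)))
f=[np.polyfit(e[:,1],e[:,0],1) for e in(el,er)]; print('yaw L,R',[np.degrees(np.arctan(-q[0])).round(2) for q in f])
red=(im[...,2]-im[...,1])[88:110,275:309].mean(1).clip(0); rr=88+(red*np.arange(22)).sum()/red.sum()
g=im[155:173,275:309].max(2).mean(1); w=(np.median(g)-g-8).clip(0); rb=155+(w*np.arange(18)).sum()/w.sum()
for r in(rb,rr):
    y=atz('wrist',(291,r),25,p)[1]; print('line',r,atz('wrist',(291,r),25,p).round(1),'mid x',(np.polyval(f[0],y)+np.polyval(f[1],y))/2)
z=p[1][2]-45.9; print('plate front @',[atz('wrist',u,z+32,p).round(1).tolist() for u in((247,201),(324,201))],'sole',[atz('wrist',u,z+12,p).round(1).tolist() for u in((249,192),(322,190))])
E
```

```text
width 50.30901599830208
yaw L,R [np.float64(5.11), np.float64(6.68)]
line 164.01937046004844 [559.    4.6  25. ] mid x 557.3065413039054
line 98.67197255574614 [550.2  73.6  25. ] mid x 550.1801004872591
plate front @ [[531.3, 6.8, 206.4], [572.0, 11.8, 206.4]] sole [[530.1, 6.9, 186.4], [573.1, 13.4, 186.4]]
```

The lines re-measure as black (557.5,4.8) and red (550.2,74), with yaw about 6.3°. The rail width reads 50.3 mm. I'll lower to just above the start.

>>> carry_out(
  grip=[0.1,0.1,0.1,0.1,0.1,0.1,0.1,0.1],
  travel=[
    [0.023,0.0065,0],
    [0,0,0.03],
    [0,0,0.035],
    [0,0,0.03],
    [0,0,0.025],
    [0,0,0.013],
    [0,0,0],
    [0,0,0],
  ],
  dr=[
    [0,0,0.8],
    [0,0,0],
    [0,0,0],
    [0,0,0],
    [0,0,0],
    [0,0,0],
    [0,0,0],
    [0,0,0],
  ],
)

```text
t: 28.3
ee_pos: [558.5, 5.8, 88.0]
tool_rot: [-0.0, 0.668, 0.744, -0.0]
ft_force: [-0.1, -0.3, -1.4]
grip_width: 19.6
grasp_force: 52.3
```

```bash
python3 st.py 557.3 4.6 66
```

```text
t 28.3 ee [558.5   5.8  88. ] xang 96.23 z [-0. -0. -1.] j [ 0.01  0.41 -0.3   0.85 -0.    1.47] F [-0.1 -0.3 -1.4] M [-0.034  0.003  0.005] w 19.6 52.3
tool delta [-1.1 -1.3 22. ]
```

>>> carry_out(
  grip=[0.1,0.1,0.1,0.1],
  travel=[
    [-0.001,-0.001,0.008],
    [0,0,0.007],
    [0,0,0],
    [0,0,0],
  ],
  dr=[
    [0,0,0],
    [0,0,0],
    [0,0,0],
    [0,0,0],
  ],
)

```text
t: 28.7
ee_pos: [557.4, 4.5, 72.8]
tool_rot: [-0.0, 0.668, 0.744, -0.0]
ft_force: [0.9, 0.1, -1.7]
grip_width: 19.5
grasp_force: 52.4
```

```bash
python3 st.py 557.3 4.6 66; sleep 0; python3 st.py|cut -d' ' -f1-3
```

```text
t 28.7 ee [557.4   4.5  72.8] xang 96.18 z [-0. -0. -1.] j [ 0.01  0.43 -0.33  0.82  0.    1.47] F [ 0.9  0.1 -1.7] M [0.005 0.027 0.024] w 19.5 52.4
tool delta [ 0.1 -0.1  6.8]
t 28.7 ee
```

>>> carry_out(
  grip=[0.1,0.1,0.1,0.1],
  travel=[
    [0,0,0.003],
    [0,0,0.002],
    [0,0,0],
    [0,0,0],
  ],
  dr=[
    [0,0,0],
    [0,0,0],
    [0,0,0],
    [0,0,0],
  ],
)

```text
t: 29.1
ee_pos: [558.1, 4.5, 68.3]
tool_rot: [0.0, 0.668, 0.744, 0.0]
ft_force: [-1.0, -0.1, 1.8]
grip_width: 19.5
grasp_force: 53.0
```

```bash
python3 st.py 557.3 4.6 66
```

```text
t 29.1 ee [558.1   4.5  68.3] xang 96.18 z [ 0.001 -0.    -1.   ] j [ 0.01  0.43 -0.33  0.8  -0.    1.47] F [-1.  -0.1  1.8] M [-0.     0.023 -0.031] w 19.5 53.0
tool delta [ 0.2 -0.8  2.3]
```

>>> carry_out(
  grip=[0.1,0.1,0.1],
  travel=[
    [0,-0.0005,0.0024],
    [0,0,0],
    [0,0,0],
  ],
  dr=[
    [0,0,0],
    [0,0,0],
    [0,0,0],
  ],
)

```text
t: 29.4
ee_pos: [558.1, 4.5, 65.9]
tool_rot: [0.001, 0.668, 0.744, 0.001]
ft_force: [1.4, -0.7, 5.1]
grip_width: 19.5
grasp_force: 53.2
```

```bash
python3 st.py 549.8 75.8 66
```

```text
t 29.4 ee [558.1   4.5  65.9] xang 96.18 z [ 0.002  0.    -1.   ] j [ 0.01  0.43 -0.34  0.8   0.    1.47] F [ 1.4 -0.7  5.1] M [ 0.026 -0.325 -0.015] w 19.5 53.2
tool delta [71.8 -0.5 -0.1]
```

>>> carry_out(
  grip=[0.1,0.1,0.1,0.1,0.1,0.1,0.1,0.1,0.1],
  travel=[
    [0.002,0,0],
    [0.004,0,0],
    [0.004,0,0],
    [0.004,0,0],
    [0.004,0,0],
    [0.004,0,0],
    [0.004,0,0],
    [0.004,0,0],
    [0.004,0,0],
  ],
  dr=[
    [0,0,0],
    [0,0,0],
    [0,0,0],
    [0,0,0],
    [0,0,0],
    [0,0,0],
    [0,0,0],
    [0,0,0],
    [0,0,0],
  ],
)

```text
t: 30.3
ee_pos: [553.3, 38.6, 65.4]
tool_rot: [-0.0, 0.668, 0.744, -0.0]
ft_force: [-0.2, -3.0, 4.0]
grip_width: 19.1
grasp_force: 53.2
```

```bash
python3 st.py 549.8 75.8 66
```

```text
t 30.3 ee [553.3  38.6  65.4] xang 96.19 z [-0. -0. -1.] j [ 0.07  0.43 -0.34  0.8  -0.    1.53] F [-0.2 -3.   4. ] M [-0.849 -0.097 -0.033] w 19.1 53.2
tool delta [37.3  0.5 -0.6]
```

>>> carry_out(
  grip=[0.1,0.1,0.1,0.1,0.1,0.1,0.1,0.1,0.1,0.1,0.1,0.1],
  travel=[
    [0.004,0,-0.0002],
    [0.004,0,-0.0002],
    [0.004,0,-0.0002],
    [0.004,0.0001,-0.0002],
    [0.004,0.0001,0],
    [0.004,0.0001,0],
    [0.004,0.0001,0],
    [0.004,0,0],
    [0.004,0,0],
    [0.0015,0,0],
    [0,0,0],
    [0,0,0],
  ],
  dr=[
    [0,0,0],
    [0,0,0],
    [0,0,0],
    [0,0,0],
    [0,0,0],
    [0,0,0],
    [0,0,0],
    [0,0,0],
    [0,0,0],
    [0,0,0],
    [0,0,0],
    [0,0,0],
  ],
)

```text
t: 31.5
ee_pos: [549.7, 76.1, 66.2]
tool_rot: [-0.0, 0.668, 0.744, 0.0]
ft_force: [0.8, -2.2, 3.3]
grip_width: 19.0
grasp_force: 53.2
```

```bash
python3 st.py 549.8 75.8 66
```

```text
t 31.5 ee [549.7  76.1  66.2] xang 96.2 z [-0.     0.001 -1.   ] j [ 0.14  0.43 -0.34  0.8   0.    1.6 ] F [ 0.8 -2.2  3.3] M [-0.374 -0.052 -0.018] w 19.0 53.2
tool delta [-0.3  0.1  0.2]
```

The stroke is done with steady contact. I'll lift and carry to the mat.

>>> carry_out(
  grip=[0.1,0.1,0.1,0.1,0.1,0.1,0.1,0.1,0.1,0.1,0.1],
  travel=[
    [0,0,-0.015],
    [0,0,-0.03],
    [0,0,-0.03],
    [0.0305,-0.0205,0],
    [0.0305,-0.0205,0],
    [0.0305,-0.0205,0],
    [0.0305,-0.0205,0],
    [0.0305,-0.0205,0],
    [0,0,0],
    [0,0,0.035],
    [0,0,0],
  ],
  dr=[
    [0,0,0],
    [0,0,0],
    [0,0,0],
    [0,0,0],
    [0,0,0],
    [0,0,0],
    [0,0,0],
    [0,0,0],
    [0,0,0],
    [0,0,0],
    [0,0,0],
  ],
)

```text
t: 32.6
ee_pos: [427.6, 215.0, 102.6]
tool_rot: [-0.002, 0.668, 0.744, -0.004]
ft_force: [-1.7, -0.7, -2.8]
grip_width: 19.0
grasp_force: 52.3
```

```bash
python3 st.py 431.6 216.4 50.3
```

```text
t 32.6 ee [427.6 215.  102.6] xang 96.23 z [-0.008 -0.003 -1.   ] j [ 0.46  0.28 -0.47  0.83  0.    1.93] F [-1.7 -0.7 -2.8] M [-0.048  0.114 -0.014] w 19.0 52.3
tool delta [ 1.1  4.5 52.2]
```

>>> carry_out(
  grip=[0.1,0.1,0.1,0.1,0.1,0.1],
  travel=[
    [0.001,0.0035,0.02],
    [0,0,0.012],
    [0,0,0.006],
    [0,0,0],
    [0,0,0],
    [0,0,0],
  ],
  dr=[
    [0,0,0],
    [0,0,0],
    [0,0,0],
    [0,0,0],
    [0,0,0],
    [0,0,0],
  ],
)

```text
t: 33.2
ee_pos: [435.4, 217.8, 69.0]
tool_rot: [0.0, 0.668, 0.744, 0.001]
ft_force: [-0.0, 0.2, -1.3]
grip_width: 19.3
grasp_force: 52.4
```

```bash
python3 st.py 431.6 216.4 50.3
```

```text
t 33.2 ee [435.4 217.8  69. ] xang 96.17 z [ 0.001  0.001 -1.   ] j [ 0.46  0.33 -0.51  0.74  0.    1.93] F [-0.   0.2 -1.3] M [-0.06  -0.032 -0.026] w 19.3 52.4
tool delta [-0.9 -4.  18.7]
```

>>> carry_out(
  grip=[0.1,0.1,0.1,0.1,0.1,0.1],
  travel=[
    [-0.001,-0.004,0],
    [0,0,0.008],
    [0,0,0.006],
    [0,0,0.003],
    [0,0,0],
    [0,0,0],
  ],
  dr=[
    [0,0,0],
    [0,0,0],
    [0,0,0],
    [0,0,0],
    [0,0,0],
    [0,0,0],
  ],
)

```text
t: 33.8
ee_pos: [430.9, 216.1, 51.0]
tool_rot: [-0.0, 0.668, 0.744, -0.0]
ft_force: [-0.3, -0.0, -1.7]
grip_width: 19.4
grasp_force: 52.5
```

```bash
python3 st.py 431.6 216.4 50
```

```text
t 33.8 ee [430.9 216.1  51. ] xang 96.18 z [-0. -0. -1.] j [ 0.46  0.34 -0.54  0.69  0.    1.93] F [-0.3 -0.  -1.7] M [-0.036  0.044 -0.01 ] w 19.4 52.5
tool delta [0.2 0.8 1. ]
```

>>> carry_out(
  grip=[0.1,0.1,0.1,0.1],
  travel=[
    [0,0,0.001],
    [0,0,0.001],
    [0,0,0],
    [0,0,0],
  ],
  dr=[
    [0,0,0],
    [0,0,0],
    [0,0,0],
    [0,0,0],
  ],
)

```text
t: 34.2
ee_pos: [431.2, 216.3, 49.5]
tool_rot: [0.0, 0.668, 0.744, 0.0]
ft_force: [-0.0, 0.1, 0.8]
grip_width: 19.5
grasp_force: 52.8
```

```bash
python3 st.py 431.6 216.4 50
```

```text
t 34.2 ee [431.2 216.3  49.5] xang 96.18 z [ 0.001  0.    -1.   ] j [ 0.46  0.34 -0.54  0.68  0.    1.93] F [-0.   0.1  0.8] M [-0.035  0.062  0.02 ] w 19.5 52.8
tool delta [ 0.1  0.4 -0.5]
```

The block is in contact. I'll release, lift and check.

>>> carry_out(
  grip=[1,1,1,1,1,1,1,1,1,1,1],
  travel=[
    [0,0,0],
    [0,0,0],
    [0,0,0],
    [0,0,0],
    [0,0,-0.02],
    [0,0,-0.03],
    [0,0,-0.04],
    [0,0,-0.04],
    [0,0,-0.03],
    [0,0,0],
    [0,0,0],
  ],
  dr=[
    [0,0,0],
    [0,0,0],
    [0,0,0],
    [0,0,0],
    [0,0,0],
    [0,0,0],
    [0,0,0],
    [0,0,0],
    [0,0,0],
    [0,0,0],
    [0,0,0],
  ],
)

```text
t: 35.3
ee_pos: [431.3, 216.3, 209.7]
tool_rot: [0.0, 0.668, 0.744, 0.001]
ft_force: [-0.9, -0.7, 0.1]
grip_width: 85.2
grasp_force: 0.0
```

```bash
python3 st.py; python3 -c "
from h import *
p=snap('w8')
c=np.array([431.5,215.6])
cv2.imwrite('pics/s8.png',np.hstack([cv2.resize(cv2.imread('pics/w8.png'),(400,300)),cv2.resize(read_camera('scene')[140:340,200:467,::-1],(400,300))]))
from numpy import *
a=radians(96.2);u=array([cos(a),sin(a)]);v=array([-u[1],u[0]])
print('mat exp',proj('wrist',[[*c,4]],p))
im=cv2.imread('pics/w8.png').astype(int)
m=((im[...,1]>im[...,2]+25)&(im[...,1]>im[...,0]+20)).astype(uint8)
ys,xs=nonzero(m); print('green ext',xs.min(),xs.max(),ys.min(),ys.max())
o=((im[...,2]>im[...,0]+35)&(im[...,2]>60)&(im[...,1]<im[...,2]*0.8)); ys,xs=nonzero(o[100:260,200:360]); print('orange ext',xs.min()+200,xs.max()+200,ys.min()+100,ys.max()+100)
print('plate corners pred',proj('wrist',[[*(c+s*22*v+t*28*u),36] for s,t in((1,1),(1,-1),(-1,-1),(-1,1))],p).round(1).tolist())
b=55;
print('mat pred (yaw 0/6)',proj('wrist',[[*(c+array([s*b,t*b])),4] for s,t in((1,1),(1,-1),(-1,-1),(-1,1))],p).round(1).tolist())"
```

```text
t 35.3 ee [431.3 216.3 209.7] xang 96.18 z [ 0.002  0.001 -1.   ] j [ 0.46  0.2  -0.28  1.09 -0.    1.93] F [-0.9 -0.7  0.1] M [0.023 0.053 0.038] w 85.2 0.0
mat exp [[283.91219442 182.05835647]]
green ext 239 333 134 227
orange ext 263 304 161 212
plate corners pred [[262.8, 161.7], [263.8, 213.1], [304.1, 213.0], [305.0, 161.7]]
mat pred (yaw 0/6) [[337.5, 139.7], [323.8, 230.7], [234.1, 221.7], [240.3, 129.0]]
```

View pics/s8.png

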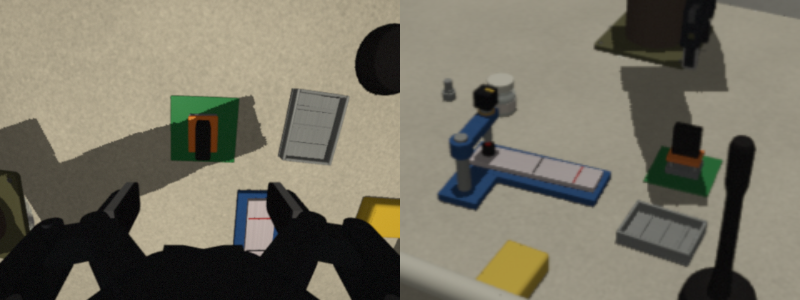

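The block stands upright and centred on the mat (plate within 1 px of prediction). The rail, clamp and bystanders are in place, and the arm is clear.

```bash
python3 -c "
from workcell import sign_off
print(sign_off())"
```

```text
the job is handed in; nothing more can be done
None
```

The job is handed in at about 35 s of the 72 s allowed. The clamp was turned about 89° past touch, worked out from the foot's measured travel without a last look after the final turn. The rail was rubbed from the black line to the red with the springs roughly 5–7 mm squeezed, and the block stands upright in the middle of the green mat; the final pictures showed nothing else moved.

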